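Grease the catch and click the sample carrier into its dock

TASK

Lift the red brush out of its black stand, dip its tip well down into the open beaker beside the stand (not the one at the back of the table), press the tip for a moment against the nose of the dock's orange spring catch, and hang the brush back upright in its stand. Then set the blue sample carrier on the dock's floor and slide it in under the two orange keepers until it is fully home against the stop and the catch has sprung back behind its leading foot; let go. Keep the beaker standing about where it is and leave everything else where it lies.

Things in the scene. Friction and masses are not known exactly. Their poses are not given: they have to be found in the camera images.
- dock: Fixed grey docking cradle, 200 (x) x 104 (y) x 24 mm. Origin: centre of its underside; +x is the way the carrier slides in, z up. Floor plate 5 mm thick over x -100..+100 mm. Channel: side walls x 0..+90 mm, inner faces at y +-32, tops at z 17.5; they flare out from x 0 to -22 (to about y +-40). Stop face at x +90, 24 mm high.
- dock_entry (a point): Point on the dock's floor at dock x -82, y 0, z 5 mm, dock axes. The floor here has no walls: with the middle of its underside over this point the carrier can be lowered from above, its leading foot just in front of the flared mouth.
- dock_keepers (a point): Mid-point between the two orange keepers, at dock x +79, y 0, z 17 mm. They reach in from both sides over the last 22 mm (x +68..+90) to y +-25, underside at z 17, top at z 21 mm. The leading foot must slide in under them, so the carrier cannot be lowered straight into place.
- dock_home (a point): At dock x +35, y 0, z 33 mm, dock axes: where point carrier_center lies when the carrier is fully home against the stop (about 2 mm of play toward -x).
- catch (a joint): Angle (rad) of the orange and steel spring catch left (+y) of the channel: a bent leaf, z 6.5..17 mm, on an upright pivot at dock x -5, y +44, reaching to +x. 0 = rest, nose 7 mm into the channel; positive = pushed outward. Starts to move at 1.5 N on the nose, 5 N for 7 mm (0.11 rad); sliding the carrier past takes about 12 N. Springs back by itself.
- catch_nose (a point): Innermost edge of the catch's nose, half its height (12 mm over the table); at rest at dock x +57.5, y +25.5 mm. Before it a ramp (dock x +36..+58, about 38 degrees) faces the incoming carrier; its flat lip (at x +60) springs in behind the carrier's leading foot. Open from above and from the channel side.
- carrier_center (a point): Centre of the loose blue sample carrier, 28 mm over its underside; x along its length, z up. 110 (x) x 60 (y) x 56 mm, 0.2 kg; alike end to end, so either end may lead. Body 42 mm wide, 18 high; at each end a foot 28 mm long, 60 wide, 10 high; between the feet the sides stand back 9 mm, where the catch springs in.
- carrier_grip (a point): Where to pinch the carrier, across its y: white ribbed block in its middle, 30 (x) x 14 (y) mm, 16 to 56 mm over the underside; this point is 44 mm over the underside, carrier axes. Two fixed capped vials, 23 mm across, stand at carrier x +-37 mm, tops 54 mm over the underside.
- brush_grip (a point): Grasp point of the loose upright brush, in its red square handle (14 x 14 mm), 100 mm above its lowest point; z up along the brush, x and y square to the flats. Handle 64 to 124 mm above the lowest point; under it a red collar 32 mm across (60..64), an 8 mm steel shaft, 10 mm bristles. 50 g. Hanging on the stand by its collar, this point is 40 mm above stand_top.
- brush_tip (a point): Lowest point of the brush, centre of the bristle end, 100 mm below brush_grip along its axis.
- stand_top (a point): Centre of the hole's mouth in the top of the fixed black brush stand, a block 56 x 56 x 65 mm high. Hole 21 mm across, right through; the brush's collar rests on its top. z up.
- beaker_rim (a point): Centre of the mouth of the loose clear beaker near the brush stand, 68 mm high, 54 mm across outside, about 40 mm free width inside, floor 3 mm over the table, 60 g. z up.
- timer: Bystander, leave alone: white bench timer, 66 x 66 x 19 mm. Origin: centre of its underside.
- tape_roll: Bystander, leave alone: roll of beige tape lying flat, 105 mm across, 25 mm high. Origin: centre of its underside.
- septa_tin: Bystander, leave alone: round white tin nearest the brush stand, 66 mm across, 26 mm high. Origin: centre of its underside.
- marker: Bystander, leave alone: white and red marker pen lying flat, 135 mm long. Origin: centre of its underside.
Not all that is in view belongs to the job. Of the things shaped like the part that bears brush_grip, the red one is meant.

How it is judged:
On the way, in this order (a step that is already met when the one before it is completed fails the run):
1. the brush tip is dipped at least 20 mm below the rim of the standing beaker (horizontal distance between brush_tip and beaker_rim below 0.024 m and z of brush_tip in the frame of beaker_rim below -0.02 m and angle between beaker_rim's own z axis and vertical below 0.2 rad), for 0.1 s.
2. the brush tip presses against the nose of the catch (distance between brush_tip and catch_nose below 0.022 m and contact force between brush and dock above 0.3 N), for 0.1 s.
3. the brush hangs in its stand again, let go (horizontal distance between brush_grip and stand_top below 0.012 m and z of brush_grip in the frame of stand_top below 0.046 m and angle between brush_grip's own z axis and vertical below 0.12 rad and contact force between the fingers and brush below 0.05 N), for 0.2 s.
4. the carrier pushes the catch aside (value of joint catch above 0.04 rad and contact force between carrier and dock above 0.5 N and horizontal distance between carrier_center and dock_home below 0.05 m).
At the end, for the whole second after the job is handed in: Carrier in the dock within 4.5 mm along, 5 mm across and 4 mm in height of home, turned under 0.08 rad; catch sprung back (under 0.03 rad); brush upright in its stand (12 mm, 0.12 rad, collar within 6 mm of the top); both released and at rest; beaker upright (0.1 rad) (all of step 3 and x of carrier_center in the frame of dock_home between -0.0045 and 0.004 m and y of carrier_center in the frame of dock_home between -0.005 and 0.005 m and z of carrier_center in the frame of dock_home between -0.004 and 0.004 m and angle between the x axis of carrier_center and the x axis of dock_home, either way round below 0.08 rad and value of joint catch below 0.03 rad and linear speed of each of carrier, brush below 0.02 m/s and contact force between the fingers and carrier below 0.05 N and angle between beaker_rim's own z axis and vertical below 0.1 rad); the robot touches nothing.
It fails at once if the beaker is tipped or shifted by more than 5 cm (angle between beaker_rim's own z axis and vertical above 0.4 rad or distance of beaker_rim from where it was at the start of the episode above 0.05 m).
It fails at once if a bystander (timer, tape roll, tin, marker) is shifted by more than 3 cm (distance of any of timer, tape_roll, septa_tin, marker from where it was at the start of the episode above 0.03 m).
It also fails if it takes over 58 s, if anything falls off the work surface, if the arm or the gripper's body presses on something with over 40 N, if the wrist force passes 120 N, or if a joint passes its speed limit or range.

ROBOT

A 6-joint arm with a two-finger parallel gripper is mounted at the origin on a cart in front of the work surface, level with it; the furniture and walls round the work are solid. World frame = base frame: x ahead of the robot, y to its left, z up, the work surface at z = 0. Lengths are in m, angles in rad, forces in N, time in s.
With the tool pointing down it reaches from about 0.375 to 0.975 m from the base axis. Payload 3.8 kg.
Tool frame: the origin (TCP) lies at the very end of the fingers, on their centre line; the grasp point (between the pads) lies 19 mm behind it (env.hold_point_z is the x of the grasp point in the tool frame, in m); x points along the fingers, z is the direction in which the jaws open and shut, and the axes are right-handed (so a half turn about x gives the same grasp; the last joint's range is limited). The gripper opens to 85 mm and grips with 20 to 120 N. Pads are 22 mm wide; open, the fingers measure 114 mm over their backs; the gripper's body (76 mm by 85 mm) begins 54 mm behind the grasp point. The pads swing forward as they close: fully open they stand 13 mm farther back than shut.
Start: joints at [-1.153, 0.264, 1.604, -0, 1.274, -0.037], TCP at [0.297, -0.606, 0.231] pointing down, gripper open.
Joint ranges: [-2.63, 2.63], [-0.94, 2.18], [0.31, 2.57], [-1.31, 4.45], [0, 2.66], [-2.55, 2.55]. Speed limits (rad/s): [2.57, 2.57, 3.14, 3.14, 3.14, 3.14].

INTERFACE

Orientations are given as a rotation vector (axis times angle).
In Python, from plant import env gives the robot as it stands.
- The arm moves only by the tool step_arm, never from a script. Its argument "series" is a list of rows, each a list of 7 numbers: the shift along the tool's x, y, z in mm, then the turn, a rotation vector about the tool's x, y, z in degrees, then the gripper command: -1 is shut, 1 is fully open, values between are in proportion. In form: [[tx, ty, tz, rx, ry, rz, jaw], ...]. A call has 1 to 20 rows; each row shifts and turns the commanded pose from where the row before left it, along the tool's axes as they then stand; what a row does not reach is not made up. A row lasts 1/8 s, in which the tool goes at most 62.5 mm and 10.7 degrees, less where a joint would pass 70% of its speed; a pose out of reach is approached as far as the arm can. A call is refused whole if a number of a shift passes 62.5 or a number of a turn 10.7, either way. A call with a gripper value outside its range is refused whole. The fingers move at their own pace and stop on an object; the grip force is fixed at half the most. Time passes only in rows, so rows that do not move let the fingers close. It gives the time, the measured TCP pose, the force and the opening at its end, in the units of the state.
- env.read_state(): the state, without advancing time (a new reading comes with each control period).
- env.snapshot(name): name is "scene" or "top"; returns (picture, depth): 400x640x3 uint8, red, green, blue; 400x640 float32, m along the optical axis (not along the pixel's ray), 0 where there is no reading.
- env.get_calibration(name): a dict with "camera_matrix" (3x3 intrinsics, pixels), "R" (3x3) and "t" (3): a world point X has camera coordinates R X + t. Camera axes: x right, y down, z forward; pixel columns grow to the right and rows downward; lengths in m; the calibration is good to about 2 mm. A picture is of the moment at which its call begins. get_calibration takes no time and is no camera call.
- env.finish_job(): hands the job in, once; it reports no verdict.
The state is a dict: "t": time; "q": joint angles; "qd": joint speeds; "effort": joint torques, N m; "eef_pos": TCP position; "ee_rot": TCP orientation; "wrist_force": force on the tool from outside, world axes, zero at the start; "torque": the same for the moment, N m; "grip_width": finger opening in m.
Only numpy, scipy, OpenCV 4.12 (cv2) and the standard library are available. Lean on these libraries where they do the work, as an engineer would, in place of code of your own. Each camera call takes 0.05 s, during which the arm holds its last target. There are 200 camera calls.

## Working session

There is one attempt and no reset: what is moved stays moved. The work goes in short steps, Python scripts to look and compute and a tool call to move; the robot and the scene stay as the last step left them, time stands still between calls to the robot, and variables do not carry over. Pictures are saved under pics/ and viewed, about 8 in all and at most 12, crops included, and the job is handed in when it is done.

Besides the shell and the picture viewer there is one more tool, called after "Emit:" by a JSON object that holds its "api" and its "payload", one argument or row to a line. step_arm: Moves the arm, as the interface text tells. Its arguments: {"type":"object","properties":{"series":{"type":"array","items":{"type":"array","items":{"type":"number"}}}},"required":["series"]}

```bash
mkdir -p pics; cat > h.py <<'E'
import numpy as np, cv2
from plant import env
from scipy.spatial.transform import Rotation as Rn
def snap(n,save=None):
    p,d=env.snapshot(n); np.savez(f'{n}.npz',p=p,d=d)
    if save: cv2.imwrite(f'pics/{save}.png',p[:,:,::-1])
    return p,d
def load(n):
    z=np.load(f'{n}.npz'); return z['p'],z['d']
def cal(n):
    c=env.get_calibration(n); return [np.array(c[k]) for k in('camera_matrix','R','t')]
def ray(n,u,v):
    K,R,t=cal(n); return -R.T@t, R.T@np.linalg.inv(K)@np.array([u,v,1.])
def onplane(n,u,v,z):
    o,d=ray(n,u,v); return o+d*(z-o[2])/d[2]
def pts(n,d):
    K,R,t=cal(n); v,u=np.indices(d.shape)
    c=np.stack([(u-K[0,2])/K[0,0]*d,(v-K[1,2])/K[1,1]*d,d],-1)
    return (c-t)@R
def proj(n,X):
    K,R,t=cal(n); c=K@(R@np.array(X)+t); return c[:2]/c[2]
E
python3 - <<'E'
from h import *
for n in('scene','top'):
    p,d=snap(n,n+'0'); K,R,t=cal(n); print(n,-R.T@t,K[0,0],R[2],(d>0).mean())
s=env.read_state(); print(s, env.hold_point_z)
E
```

```text
scene [-0.22379642  0.63019634  0.87539714] 362.1894430555435 [ 0.62862357 -0.44172467 -0.64008727] 0.99534765625
top [0.25347747 0.09915545 1.61324721] 418.5567128513563 [ 0.17635542  0.0026783  -0.98432291] 0.9961875
{'t': 0.1, 'q': array([-1.15292915e+00,  2.64686816e-01,  1.60526935e+00, -6.76954862e-06,
        1.27368577e+00, -3.69016012e-02]), 'qd': array([-0.00128618, -0.00231452, -0.00427589,  0.00011696,  0.0021148 ,
       -0.00033396]), 'effort': array([-4.58765408e-04, -5.16707647e+01, -3.68590343e+01,  4.44353623e-05,
        6.33331278e-03,  1.55182857e-05]), 'eef_pos': array([ 0.29621986, -0.60578369,  0.23006322]), 'ee_rot': array([ 0.86918742,  1.39240943, -0.86731296]), 'wrist_force': array([ 0.00874774, -1.08490773,  0.18529998]), 'torque': array([-0.00649298, -0.00436514,  0.07754383]), 'grip_width': 0.08558900714442229} -0.0187
```

View pics/scene0.png

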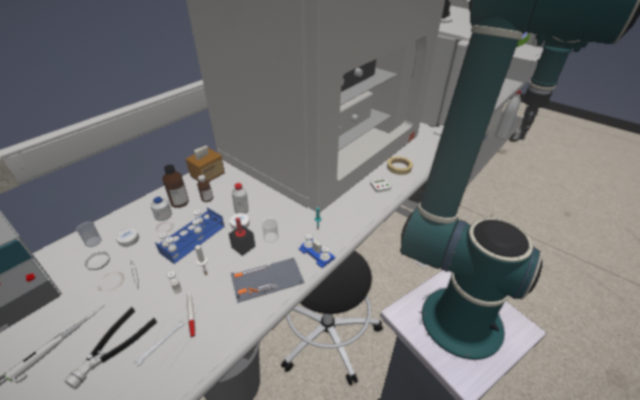

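View pics/top0.png

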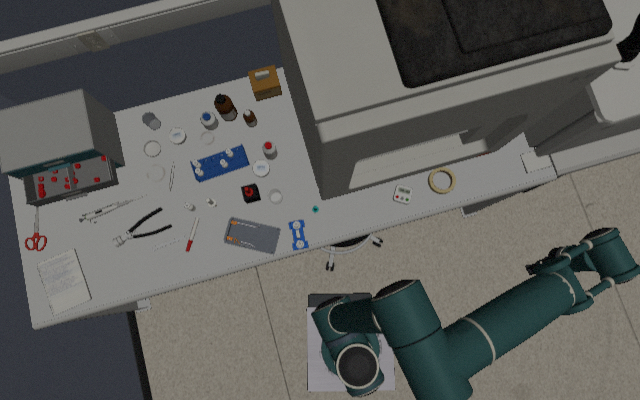

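The red brush sits in the black stand at top (251,192), scene (240,235). A teal look-alike is at top (315,209), and the red-capped bottle at (268,148) is not a brush. The open beaker beside the stand is at top (276,197); the other one is at the back at (151,121). The dock is at (252,235) and the carrier at (298,234). I'll confirm these in an enlarged crop.

```bash
python3 - <<'E'
from h import *
p,d=load('top'); q,e=load('scene')
a=cv2.resize(p[165:265,215:335],None,fx=4.9,fy=4.9,interpolation=cv2.INTER_CUBIC)
b=cv2.resize(q[195:305,220:345],None,fx=4.4,fy=4.4,interpolation=cv2.INTER_CUBIC)
a=cv2.resize(p[175:260,215:330],(400,296),interpolation=cv2.INTER_CUBIC)
b=cv2.resize(q[200:305,222:342],(400,350),interpolation=cv2.INTER_CUBIC)
im=np.zeros((350,800,3),np.uint8); im[:296,:400]=a; im[:,400:]=b
im=np.clip(im*1.3,0,255).astype(np.uint8)
cv2.imwrite('pics/c1.png',im[:,:,::-1])
P=pts('top',d); Q=pts('scene',e)
for nm,u,v in [('brush',251,189),('stand',244,196),('beaker',276,197),('dockL',232,235),('dock',255,235),('dockR',275,240),('car',298,234),('table',290,210),('tealtip',315,209)]:
    print(nm,P[v,u].round(3))
E
```

```text
brush [0.59  0.363 0.061]
stand [0.564 0.389 0.059]
beaker [ 0.57   0.274 -0.001]
dockL [0.423 0.444 0.004]
dock [0.42  0.354 0.009]
dockR [0.4   0.277 0.01 ]
car [0.416 0.186 0.06 ]
table [0.517 0.219 0.   ]
tealtip [0.508 0.121 0.066]
```

View pics/c1.png

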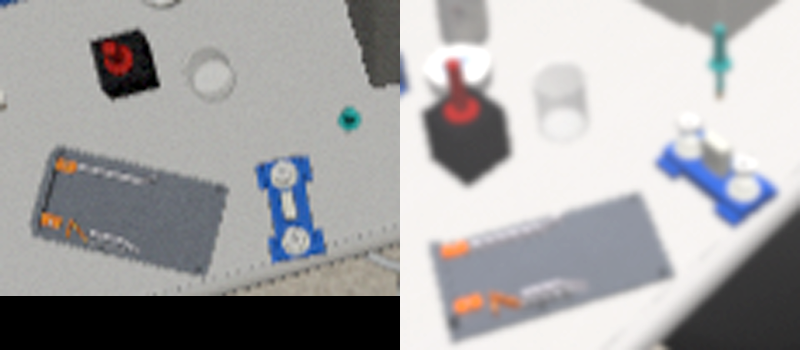

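Identities confirmed: the red brush stands in the black block, with the clear beaker to its right. The dock's keepers are at its left end, and the catch is on the lower, robot-facing side, so dock +x points image-left, roughly world +y. Next I measure.

```bash
cat > meas.py <<'E'
from h import *
def blob(n,m,x0,y0,x1,y1,big=True):
    mm=np.zeros(m.shape,np.uint8); mm[y0:y1,x0:x1]=m[y0:y1,x0:x1]
    k,l,s,c=cv2.connectedComponentsWithStats(mm)
    if big and k>1: mm=(l==1+s[1:,4].argmax()).astype(np.uint8)
    return mm
def ground(n,m,z):
    c,_=cv2.findContours(m,cv2.RETR_EXTERNAL,cv2.CHAIN_APPROX_NONE)
    c=max(c,key=len)[:,0]
    return np.array([onplane(n,u,v,z) for u,v in c])
def rect(n,m,z):
    g=ground(n,m,z)[:,:2]; (c,s,a)=cv2.minAreaRect((g*1000).astype(np.float32)); return np.round(c,1),np.round(s,1),round(a,1)
E
python3 - <<'E'
from meas import *
roi={'top':dict(dock=(218,210,285,260),stand=(235,178,265,208),car=(283,215,315,255)),
     'scene':dict(dock=(225,255,308,305),stand=(225,225,260,258),car=(295,230,340,270))}
for n in('top','scene'):
    p,d=load(n); hsv=cv2.cvtColor(p,cv2.COLOR_RGB2HSV); H,S,V=cv2.split(hsv)
    print(n,'table V',V[210,290] if n=='top' else V[250,290], 'dock V', V[235,255] if n=='top' else V[285,265])
    tv=int(V[210,290] if n=='top' else V[225,300])
    red=(((H<6)|(H>172))&(S>140)&(V>60)).astype(np.uint8)
    ora=((H>=6)&(H<20)&(S>150)&(V>90)).astype(np.uint8)
    blue=((H>105)&(H<125)&(S>120)).astype(np.uint8)
    dark=(V<55).astype(np.uint8)
    grey=(V<tv*0.72).astype(np.uint8)
    r=roi[n]
    x=blob(n,red,*((238,178,265,205) if n=='top' else (230,215,256,250)));ys,xs=np.nonzero(x);print('red',len(xs),xs.min(),xs.max(),ys.min(),ys.max(),xs.mean(),ys.mean())
    x=blob(n,(dark|red),*r['stand']);print('stand z65',rect(n,x,.065),x.sum(), 'z0',rect(n,x,0))
    x=blob(n,grey|ora,*r['dock']);print('dock z5',rect(n,x,.005),x.sum())
    x=blob(n,blue,*r['car']);print('car z10',rect(n,x,.01),x.sum())
    k,l,s,c=cv2.connectedComponentsWithStats(blob(n,ora,*r['dock'],big=False))
    for i in range(1,k): print('orange',s[i],c[i].round(1),onplane(n,*c[i],.019).round(4))
E
```

```text
top table V 138 dock V 84
red 60 244 252 187 196 248.35 191.25
stand z65 (array([573.6, 364. ]), array([64.6, 59.4]), 14.1) 257 z0 (array([587. , 375.1]), array([67.3, 61.9]), 14.1)
dock z5 (array([420.7, 367.8]), array([204. , 103.2]), 75.7) 1262
car z10 (array([419.3, 188.4]), array([109. ,  58.2]), 9.7) 215
orange [231 221   6   3  13] [233.2 222.3] [0.4698 0.4365 0.019 ]
orange [227 236   6   4  13] [229.3 237.6] [0.4112 0.4504 0.019 ]
orange [235 239   1   1   1] [235. 239.] [0.4055 0.4285 0.019 ]
orange [234 241   1   2   2] [234.  241.5] [0.396  0.4322 0.019 ]
orange [237 240   1   1   1] [237. 240.] [0.4015 0.4208 0.019 ]
scene table V 190 dock V 158
red 38 236 244 230 235 240.31578947368422 233.05263157894737
stand z65 (array([531.6, 387.2]), array([58.2, 62.7]), 63.4) 171 z0 (array([592.2, 367.7]), array([62.8, 67.7]), 63.4)
dock z5 (array([417.5, 366.5]), array([195.5, 103.1]), 74.5) 1602
car z10 (array([418.3, 190.2]), array([107.4,  56.2]), 9.9) 172
orange [235 274   6   3  10] [237.7 275. ] [0.4682 0.4356 0.019 ]
orange [243 289   3   3   8] [244.1 290.1] [0.4086 0.4436 0.019 ]
orange [250 289   2   1   2] [250.5 289. ] [0.4018 0.427  0.019 ]
orange [239 290   3   3   7] [240.  291.3] [0.4116 0.455  0.019 ]
```

```bash
python3 - <<'E'
from meas import *
for n in('top','scene'):
    p,d=load(n); P=pts(n,d)
    roi=(235,178,265,208) if n=='top' else (222,210,262,260)
    w=np.zeros(d.shape,bool); w[roi[1]:roi[3],roi[0]:roi[2]]=1
    V=p.max(2)
    red=(p[...,0]>1.8*p[...,1])&(p[...,0]>60)
    m=(w&(P[...,2]>.057)&(P[...,2]<.075)&((V<60)|red)).astype(np.uint8)
    print(n,'standtop',m.sum(),rect(n,blob(n,m,*roi),.065), P[m>0].mean(0).round(4))
    hm=w&red&(P[...,2]>.09); print('handle',hm.sum(),P[hm].round(3)[:12].tolist())
    rm=w&red; print('red z', np.sort(P[rm][:,2]).round(3)[::4])
    ys,xs=np.nonzero(rm);print(list(zip(xs,ys))[:6],xs.mean(),ys.mean())
    # dock long edges
    H,S,_=cv2.split(cv2.cvtColor(p,cv2.COLOR_RGB2HSV)); tv=int(V[210,290] if n=='top' else V[225,300])
    g=((V<tv*(.8 if n=='top' else .88))|((H>=6)&(H<20)&(S>150))).astype(np.uint8)
    mm=blob(n,g,*((218,210,285,260) if n=='top' else (225,255,308,305))); print(mm.sum(),rect(n,mm,.005))
    G=ground(n,mm,.005)[:,:2]*1000; a=np.radians(75.5); ux=np.array([np.cos(a),np.sin(a)]);uy=np.array([-ux[1],ux[0]])
    c=np.array([420,367.]); X=(G-c)@ux;Y=(G-c)@uy
    for s in(1,-1):
        k=(Y*s>44)&(abs(X)<85); f=np.polyfit(X[k],Y[k],1); print('long',s,k.sum(),f.round(3),np.degrees(f[0]).round(2))
        k=(X*s>90)&(abs(Y)<40); f=np.polyfit(Y[k],X[k],1); print('short',s,k.sum(),f.round(3))
for u,v,z,n in[(271,236.6,.003,'scene'),(270,221.6,.068,'scene'),(275.6,196.3,.035,'top'),(276.5,196.5,.003,'top')]:print(n,z,onplane(n,u,v,z).round(4))
E
```

```text
top standtop 175 (array([578.9, 367.2]), array([54.2, 55.8]), 14.2) [0.5769 0.3655 0.0657]
handle 19 [[0.583, 0.373, 0.129], [0.584, 0.37, 0.126], [0.583, 0.365, 0.13], [0.579, 0.376, 0.132], [0.579, 0.372, 0.132], [0.579, 0.369, 0.13], [0.579, 0.365, 0.13], [0.582, 0.364, 0.117], [0.576, 0.376, 0.131], [0.576, 0.373, 0.128], [0.576, 0.369, 0.128], [0.576, 0.366, 0.127]]
red z [0.061 0.062 0.066 0.067 0.068 0.069 0.07  0.07  0.072 0.072 0.076 0.117
 0.122 0.128 0.13 ]
[(np.int64(245), np.int64(187)), (np.int64(246), np.int64(187)), (np.int64(247), np.int64(187)), (np.int64(244), np.int64(188)), (np.int64(245), np.int64(188)), (np.int64(246), np.int64(188))] 248.35 191.25
1352 (array([420.8, 368.4]), array([205.6, 103.2]), 75.7)
long 1 43 [5.0000e-03 4.9361e+01] 0.3
short 1 20 [-1.20000e-02  1.02044e+02]
long -1 43 [ 2.0000e-03 -5.0166e+01] 0.14
short -1 20 [-5.0000e-03 -9.9714e+01]
scene standtop 127 (array([560.1, 376.3]), array([58.7, 40. ]), 65.2) [0.5678 0.3728 0.0644]
handle 15 [[0.575, 0.372, 0.129], [0.574, 0.369, 0.129], [0.577, 0.372, 0.124], [0.573, 0.37, 0.125], [0.573, 0.
[... 191 characters left out ...]
065 0.065 0.066 0.067 0.067 0.067 0.068 0.068 0.069 0.069
 0.07  0.071 0.076 0.08  0.082 0.087 0.093 0.102 0.123 0.129]
[(np.int64(237), np.int64(219)), (np.int64(238), np.int64(219)), (np.int64(237), np.int64(220)), (np.int64(238), np.int64(220)), (np.int64(237), np.int64(221)), (np.int64(238), np.int64(221))] 239.76470588235293 231.01176470588234
2006 (array([420.3, 365.7]), array([202.8, 115.6]), 74.9)
long 1 58 [3.0000e-03 5.4818e+01] 0.15
short 1 21 [1.0000e-03 9.8867e+01]
long -1 48 [ 1.0000e-02 -5.1298e+01] 0.57
short -1 20 [-8.00000e-03 -1.00872e+02]
scene 0.003 [0.5659 0.2713 0.003 ]
scene 0.068 [0.5684 0.2678 0.068 ]
top 0.035 [0.5654 0.2719 0.035 ]
top 0.003 [0.5709 0.2719 0.003 ]
```

```bash
cat > mv.py <<'E'
from h import *
# go(x,y,z,yawz): tool-frame delta from measured pose to TCP target, tool straight down, tool z at world yaw (deg)
def down(yaw):
    a=np.radians(yaw); z=np.array([np.cos(a),np.sin(a),0]); x=np.array([0,0,-1.]); return np.stack([x,np.cross(z,x),z],1)
def go(x,y,z,yaw,s=None):
    s=s or env.read_state(); A=Rn.from_rotvec(s['ee_rot']).as_matrix(); B=down(yaw)
    D=np.array([x,y,z])-s['eef_pos']
    print('shift mm (tool now)',(A.T@D*1000).round(1),'(tool at target)',(B.T@D*1000).round(1),'turn',np.degrees(Rn.from_matrix(A.T@B).as_rotvec()).round(1))
E
python3 - <<'E'
from mv import *
s=env.read_state();A=Rn.from_rotvec(s['ee_rot']).as_matrix();print(A.round(3), 'yaw z',np.degrees(np.arctan2(A[1,2],A[0,2])))
for y in(14.2,-75.8,104.2,-165.8): go(.42,0,.23,y)
E
```

```text
[[-0.001  0.898  0.439]
 [ 0.002  0.439 -0.898]
 [-1.     0.    -0.002]] yaw z -63.943550559063816
shift mm (tool now) [   1.1  377.3 -489.8] (tool at target) [1.000e-01 5.569e+02 2.686e+02] turn [-78.1  -0.1  -0.1]
shift mm (tool now) [   1.1  377.3 -489.8] (tool at target) [ 1.000e-01  2.686e+02 -5.569e+02] turn [11.9 -0.1  0. ]
shift mm (tool now) [   1.1  377.3 -489.8] (tool at target) [ 1.000e-01 -2.686e+02  5.569e+02] turn [-168.1   -0.    -0.2]
shift mm (tool now) [   1.1  377.3 -489.8] (tool at target) [ 1.000e-01 -5.569e+02 -2.686e+02] turn [ 1.019e+02 -1.000e-01  1.000e-01]
```

Emit:
{"api": "step_arm", "payload": {
  "series": [
    [0,31.5,-41,0,0,0,1],
    [0,31.5,-41,0,0,0,1],
    [0,31.5,-41,0,0,0,1],
    [0,31.5,-41,0,0,0,1],
    [0,31.5,-41,0,0,0,1],
    [0,31.5,-41,0,0,0,1],
    [0,31.5,-41,0,0,0,1],
    [0,31.5,-41,0,0,0,1],
    [0,31.5,-41,0,0,0,1],
    [0,31.5,-41,0,0,0,1],
    [0,31.5,-41,0,0,0,1],
    [0,31,-41,0,0,0,1],
    [0,0,0,-10,0,0,1],
    [0,0,0,-10,0,0,1],
    [0,0,0,-10,0,0,1],
    [0,0,0,-10,0,0,1],
    [0,0,0,-10,0,0,1],
    [0,0,0,-10,0,0,1],
    [0,0,0,-10,0,0,1],
    [0,0,0,-8,0,0,1]
  ]
}}

```text
t: 2.6
eef_pos: [0.4191, 0.0015, 0.2308]
ee_rot: [-0.196, 1.563, 0.197]
wrist_force: [0.1, 0.1, -0.6]
grip_width: 0.0851
```

```bash
python3 - <<'E'
from mv import *
print(env.read_state()['eef_pos'],env.read_state()['q'])
go(.42,.36,.23,14.2); go(.578,.369,.15,14.2)
E
```

```text
[0.41907318 0.00146883 0.2308153 ] [-5.59504227e-02 -2.38999099e-01  2.11362833e+00  4.88478534e-06
  1.26784400e+00 -3.06224114e-01]
shift mm (tool now) [  0.8 347.1  89.7] (tool at target) [  0.8 347.3  88.8] turn [ 0.1 -0.  -0. ]
shift mm (tool now) [ 80.7 316.7 245.1] (tool at target) [ 80.8 317.3 244.2] turn [ 0.1 -0.  -0. ]
```

Emit:
{"api": "step_arm", "payload": {
  "series": [
    [0,49.6,12.7,0,0,0,1],
    [0,49.6,12.7,0,0,0,1],
    [0,49.6,12.7,0,0,0,1],
    [0,49.6,12.7,0,0,0,1],
    [0,49.6,12.7,0,0,0,1],
    [0,49.6,12.7,0,0,0,1],
    [0,49.6,12.7,0,0,0,1],
    [0,-7.5,38.9,0,0,0,1],
    [0,-7.5,38.9,0,0,0,1],
    [0,-7.5,38.9,0,0,0,1],
    [0,-7.5,38.9,0,0,0,1],
    [20,0,0,0,0,0,1],
    [20,0,0,0,0,0,1],
    [20,0,0,0,0,0,1],
    [20,0,0,0,0,0,1],
    [0,0,0,0,0,0,1]
  ]
}}

```text
t: 4.6
eef_pos: [0.5774, 0.3676, 0.1481]
ee_rot: [-0.195, 1.567, 0.191]
wrist_force: [0.2, 0.1, -0.4]
grip_width: 0.0856
```

```bash
python3 - <<'E'
from mv import *
p,d=snap('scene'); q,e=snap('top')
go(.578,.369,.086,14.2)
a=cv2.resize(p[170:300,190:320],(400,400),interpolation=cv2.INTER_CUBIC)
b=cv2.resize(q[130:230,200:300],(400,400),interpolation=cv2.INTER_CUBIC)
cv2.imwrite('pics/c2.png',np.hstack([a,b])[:,:,::-1])
E
```

```text
shift mm (tool now) [65.3  0.7 -1.3] (tool at target) [65.3  0.7 -1.3] turn [-0.1 -0.   0. ]
```

View pics/c2.png

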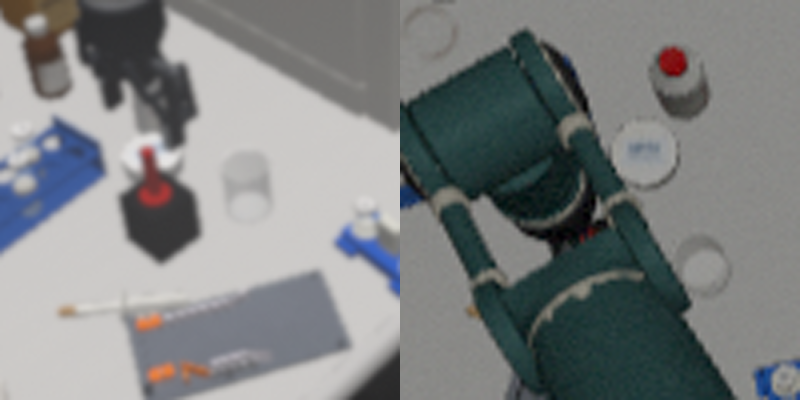

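The gripper straddles the brush (red handle at crop 150,170). A thin white stick with a tan end has appeared at scene about (209..252, 265..271), beside the dock; it was not in the first picture. I'll locate it before going on.

```bash
python3 - <<'E'
from mv import *
for i in range(2):
    p,d=snap('scene'); P=pts('scene',d)
    for u,v in[(210,271),(218,270),(225,269),(235,268),(245,266),(251,265)]: print(u,v,p[v,u],P[v,u].round(3),onplane('scene',u,v,.005).round(3))
a=cv2.resize(p[180:310,180:345],(800,630),interpolation=cv2.INTER_CUBIC)[:600]
cv2.imwrite('pics/c3.png',a[:,:,::-1])
E
```

```text
210 271 [168 144 118] [0.527 0.498 0.021] [0.541 0.495 0.005]
218 270 [208 206 202] [0.519 0.476 0.019] [0.531 0.474 0.005]
225 269 [208 206 201] [0.51  0.457 0.019] [0.522 0.455 0.005]
235 268 [200 198 193] [0.496 0.431 0.02 ] [0.509 0.428 0.005]
245 266 [211 209 204] [0.487 0.403 0.018] [0.499 0.399 0.005]
251 265 [204 202 199] [ 0.498  0.38  -0.002] [0.492 0.382 0.005]
210 271 [168 144 118] [0.527 0.497 0.021] [0.541 0.495 0.005]
218 270 [208 206 202] [0.519 0.476 0.019] [0.531 0.474 0.005]
225 269 [208 206 201] [0.508 0.458 0.021] [0.522 0.455 0.005]
235 268 [200 198 193] [0.497 0.431 0.019] [0.509 0.428 0.005]
245 266 [210 208 204] [0.487 0.403 0.019] [0.499 0.399 0.005]
251 265 [204 201 199] [0.495 0.381 0.001] [0.492 0.382 0.005]
```

View pics/c3.png

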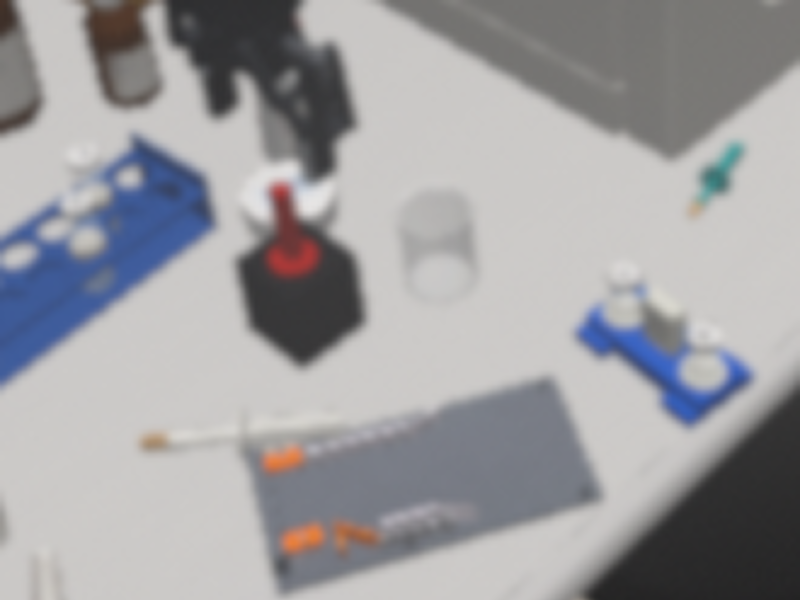

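The stick lies outside the dock at about y -55 mm in dock axes, tops out near 20 mm and is not moving. The teal brush now leans or lies near (715,180) in the crop. Neither is in my way. I'll descend and grip the red brush.

Emit:
{"api": "step_arm", "payload": {
  "series": [
    [20,0,-1.0,0,0,0,1],
    [20,0.5,0,0,0,0,1],
    [22,0,0,0,0,0,1],
    [0,0,0,0,0,0,1],
    [0,0,0,0,0,0,-1],
    [0,0,0,0,0,0,-1],
    [0,0,0,0,0,0,-1],
    [0,0,0,0,0,0,-1],
    [0,0,0,0,0,0,-1],
    [0,0,0,0,0,0,-1]
  ]
}}

```text
t: 6.05
eef_pos: [0.5791, 0.3691, 0.0902]
ee_rot: [-0.192, 1.561, 0.193]
wrist_force: [-0.1, 0.7, 4.1]
grip_width: 0.0137
```

Width 13.7 mm means it is gripped flat. Now I lift it and check.

Emit:
{"api": "step_arm", "payload": {
  "series": [
    [-15,0,0,0,0,0,-1],
    [-25,0,0,0,0,0,-1],
    [-25,0,0,0,0,0,-1],
    [-25,0,0,0,0,0,-1],
    [0,0,0,0,0,0,-1],
    [0,0,0,0,0,0,-1]
  ]
}}

```text
t: 6.8
eef_pos: [0.578, 0.3684, 0.1785]
ee_rot: [-0.193, 1.563, 0.192]
wrist_force: [-0.3, -0.3, 0.0]
grip_width: 0.0139
```

```bash
python3 - <<'E'
from mv import *
p,d=snap('scene');s=env.read_state();print(s['grip_width'],s['eef_pos'],s['wrist_force'])
go(.568,.270,.180,14.2)
c=s['eef_pos']; 
for dz in(.019,-.017-.002,-.0807): print(dz,proj('scene',c+[0,0,dz]))
cv2.imwrite('pics/c4.png',cv2.resize(p[150:260,190:300],(600,600),interpolation=cv2.INTER_CUBIC)[:,:,::-1])
E
```

```text
0.013913788215213534 [0.57765361 0.36824951 0.17774183] [ 0.66694399  0.44262169 -0.260389  ]
shift mm (tool now) [ -2.1 -93.  -33.2] (tool at target) [ -2.3 -92.9 -33.5] turn [-0.1 -0.1  0. ]
0.019 [234.47127358 200.91436864]
-0.019000000000000003 [236.30128446 210.6958604 ]
-0.0807 [239.10299531 225.67113292]
```

View pics/c4.png

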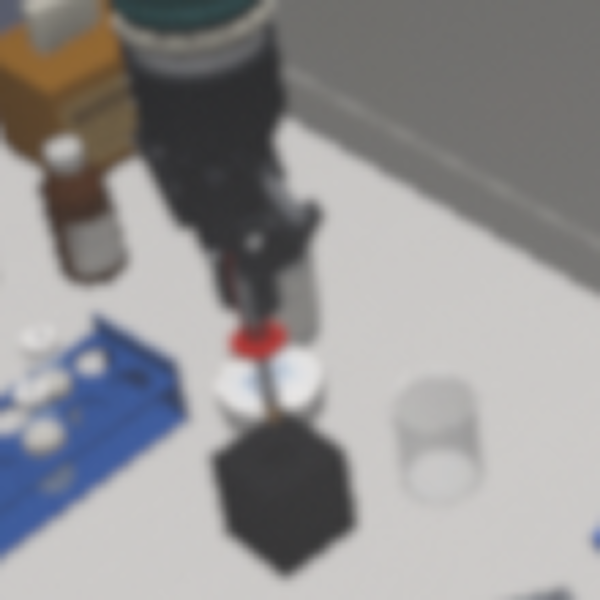

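The brush hangs upright in the gripper: collar at px (237.5,212), tip at (240,226), both matching the prediction. Now the dip.

Emit:
{"api": "step_arm", "payload": {
  "series": [
    [0,-15,-5.5,0,0,0,-1],
    [0,-31,-11,0,0,0,-1],
    [0,-31,-11,0,0,0,-1],
    [-2,-16,-6,0,0,0,-1],
    [0,0,0,0,0,0,-1],
    [0,0,0,0,0,0,-1],
    [20,0,0,0,0,0,-1],
    [22,0,0,0,0,0,-1],
    [25,0,0,0,0,0,-1],
    [0,0,0,0,0,0,-1],
    [0,0,0,0,0,0,-1],
    [0,0,0,0,0,0,-1]
  ]
}}

```text
t: 8.35
eef_pos: [0.5696, 0.271, 0.1155]
ee_rot: [-0.192, 1.56, 0.193]
wrist_force: [0.0, 0.4, -0.5]
grip_width: 0.0134
```

```bash
python3 - <<'E'
from mv import *
p,d=snap('scene');s=env.read_state();print(s['grip_width'],s['eef_pos'],s['wrist_force'])
cv2.imwrite('pics/c5.png',cv2.resize(p[150:260,215:325],(500,500),interpolation=cv2.INTER_CUBIC)[:,:,::-1])
a=np.radians(75.8);ux=np.array([np.cos(a),np.sin(a)]);uy=np.array([-ux[1],ux[0]]);c=np.array([.4204,.367])
for X,Y in[(58,0),(58,21),(-82,0),(79,0),(35,0)]: print(X,Y,c+ux*X/1e3+uy*Y/1e3)
t=c+ux*.058; go(t[0],t[1],.185,14.2); go(t[0],t[1],.185,-14.2)
E
```

```text
0.013769963561143303 [0.56955311 0.27094781 0.11562426] [-0.9324531  -0.34444059 -0.5110379 ]
58 0 [0.43462783 0.42322783]
58 21 [0.41426948 0.42837929]
-82 0 [0.40028479 0.28750548]
79 0 [0.43977928 0.44358618]
35 0 [0.42898576 0.40093059]
shift mm (tool now) [-69.5 180.5 -93.7] (tool at target) [-69.4 180.7 -93.4] turn [-0.1  0.1 -0. ]
shift mm (tool now) [-69.5 180.5 -93.7] (tool at target) [ -69.4  114.5 -168.2] turn [28.3  0.1 -0.1]
```

View pics/c5.png

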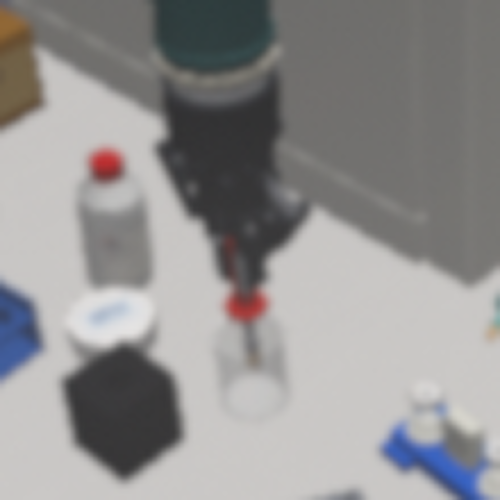

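The tip is well inside the beaker (tip at crop 253,360). Next I lift, move over the channel at dock x 58 and turn the jaws square to the dock.

Emit:
{"api": "step_arm", "payload": {
  "series": [
    [-25,0,0,0,0,0,-1],
    [-25,0,0,0,0,0,-1],
    [-22,0,0,0,0,0,-1],
    [0,15,-8,0,0,0,-1],
    [0,36,-18.5,0,0,0,-1],
    [0,36,-18.5,0,0,0,-1],
    [0,36,-18.5,0,0,0,-1],
    [0,36,-18.5,0,0,0,-1],
    [0,21,-11.5,0,0,0,-1],
    [0,0,0,9,0,0,-1],
    [0,0,0,10,0,0,-1],
    [0,0,0,9,0,0,-1],
    [0,0,0,0,0,0,-1],
    [0,0,0,0,0,0,-1]
  ]
}}

```text
t: 10.15
eef_pos: [0.4335, 0.4224, 0.1857]
ee_rot: [0.188, 1.563, -0.189]
wrist_force: [0.9, 0.9, -1.4]
grip_width: 0.0137
```

```bash
python3 - <<'E'
from mv import *
s=env.read_state();print(s['eef_pos'],s['wrist_force'],s['grip_width'])
go(.4346,.4232,.094,-14.2)
E
```

```text
[0.43348235 0.42236603 0.18569655] [ 0.90245759  0.86962613 -1.36848216] 0.013688344325612091
shift mm (tool now) [91.7  1.1  0.9] (tool at target) [91.7  1.1  0.9] turn [ 0.4 -0.   0. ]
```

Emit:
{"api": "step_arm", "payload": {
  "series": [
    [25,1,0,0,0,0,-1],
    [25,0,0,0,0,0,-1],
    [25,0,0,0,0,0,-1],
    [15,0,0,0,0,0,-1],
    [0,0,0,0,0,0,-1],
    [0,0,0,0,0,0,-1],
    [0,0,-5,0,0,0,-1],
    [0,0,-5,0,0,0,-1],
    [0,0,-3,0,0,0,-1],
    [0,0,-3,0,0,0,-1],
    [0,0,0,0,0,0,-1]
  ]
}}

```text
t: 11.52
eef_pos: [0.4186, 0.4272, 0.0963]
ee_rot: [0.191, 1.562, -0.191]
wrist_force: [0.1, 0.3, -0.5]
grip_width: 0.0135
```

```bash
python3 - <<'E'
from mv import *
p,d=snap('scene')
for i in range(3):
    s=env.read_state();print(s['eef_pos'].round(4),s['wrist_force'].round(2),s['torque'].round(3)); snap('top')
cv2.imwrite('pics/c6.png',cv2.resize(p[230:310,210:310],(800,600),interpolation=cv2.INTER_CUBIC)[:,:,::-1])
E
```

```text
[0.4188 0.4272 0.0963] [ 0.14  0.26 -0.8 ] [-0.102 -0.007 -0.01 ]
[0.4189 0.4272 0.0963] [-0.22  0.17 -0.97] [0.02  0.005 0.005]
[0.419  0.4272 0.0963] [-0.12 -0.11 -1.04] [0.028 0.033 0.02 ]
```

View pics/c6.png

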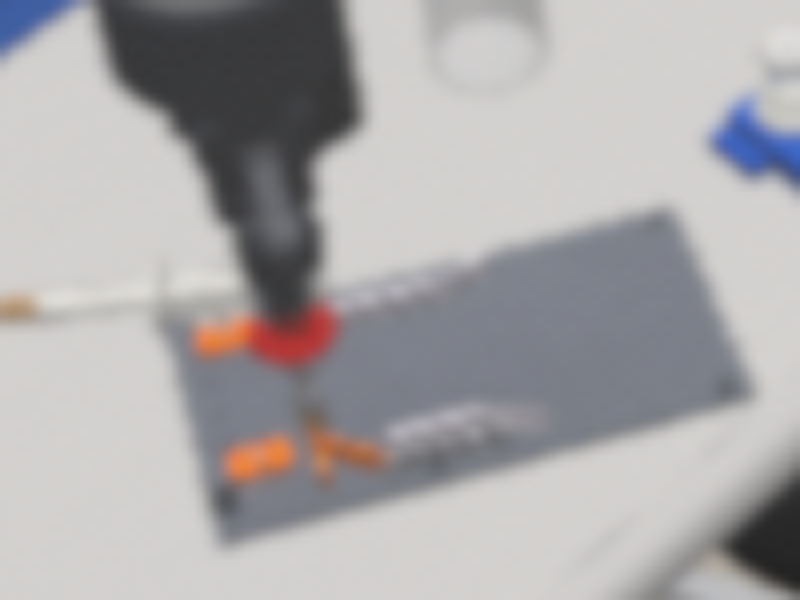

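The tip (crop 312,440) stands just in front of the nose, with no force yet. I'll push on.

Emit:
{"api": "step_arm", "payload": {
  "series": [
    [0,0,-2.5,0,0,0,-1],
    [0,0,-2.5,0,0,0,-1],
    [0,0,-2,0,0,0,-1],
    [0,0,0,0,0,0,-1],
    [0,0,0,0,0,0,-1]
  ]
}}

```text
t: 12.35
eef_pos: [0.4127, 0.4291, 0.0967]
ee_rot: [0.192, 1.561, -0.19]
wrist_force: [3.2, -0.1, -0.6]
grip_width: 0.0135
```

```bash
python3 - <<'E'
from mv import *
for i in range(4):
    s=env.read_state();print(s['eef_pos'].round(4),s['wrist_force'].round(2),s['torque'].round(3)); snap('scene')
E
```

```text
[0.4127 0.4291 0.0967] [ 3.24 -0.14 -0.58] [ 0.036 -0.938  0.033]
[0.4127 0.4291 0.0967] [3.57 0.25 0.88] [ 0.069 -0.963  0.036]
[0.4127 0.4291 0.0967] [ 3.6  -0.44  0.41] [ 0.057 -0.972 -0.02 ]
[0.4127 0.4291 0.0967] [3.63 0.36 0.75] [ 0.067 -0.998 -0.008]
```

A 3.5 N contact along dock -y was held for over 0.4 s. I'll back off, lift, and return toward the stand.

Emit:
{"api": "step_arm", "payload": {
  "series": [
    [0,0,6,0,0,0,-1],
    [0,0,8,0,0,0,-1],
    [-25,0,0,0,0,0,-1],
    [-25,0,0,0,0,0,-1],
    [-25,0,0,0,0,0,-1],
    [-20,0,0,0,0,0,-1],
    [0,0,0,-10,0,0,-1],
    [0,0,0,-10,0,0,-1],
    [0,0,0,-8.5,0,0,-1],
    [0,0,0,0,0,0,-1]
  ]
}}

```text
t: 13.8
eef_pos: [0.4252, 0.4251, 0.1907]
ee_rot: [-0.199, 1.563, 0.198]
wrist_force: [-0.5, 0.7, 0.3]
grip_width: 0.0135
```

```bash
python3 - <<'E'
from mv import *
s=env.read_state();print(s['eef_pos'].round(4),s['grip_width'])
go(.578,.367,.190,14.2)
E
```

```text
[0.4252 0.4251 0.1907] 0.013520277836812531
shift mm (tool now) [  0.6 -94.4 133.4] (tool at target) [  0.7 -93.8 133.9] turn [ 0.3 -0.1  0. ]
```

Emit:
{"api": "step_arm", "payload": {
  "series": [
    [0,-12,17,0,0,0,-1],
    [0,-24,34,0,0,0,-1],
    [0,-24,34,0,0,0,-1],
    [0,-22,32,0,0,0,-1],
    [0,-12,17,0,0,0,-1],
    [0,0,0,0,0,0,-1],
    [0,0,0,0,0,0,-1],
    [0,0,0,0,0,0,-1]
  ]
}}

```text
t: 14.8
eef_pos: [0.5778, 0.3688, 0.1913]
ee_rot: [-0.2, 1.562, 0.2]
wrist_force: [0.4, -0.4, -0.8]
grip_width: 0.0133
```

```bash
python3 - <<'E'
from mv import *
p,d=snap('scene');s=env.read_state();print(s['eef_pos'].round(4),s['grip_width'])
go(.578,.367,.190,14.2)
c=s['eef_pos']; 
for nm,dz in(('collar',-.023),('tip',-.085)): print(nm,(proj('scene',c+[0,0,dz])-[185,150])*[6,6])
print('hole',(proj('scene',[.578,.367,.065])-[185,150])*6)
cv2.imwrite('pics/c7.png',cv2.resize(p[150:250,185:285],(600,600),interpolation=cv2.INTER_CUBIC)[:,:,::-1])
E
```

```text
[0.5779 0.3689 0.1914] 0.01338762411722157
shift mm (tool now) [ 1.4 -1.8 -0.4] (tool at target) [ 1.4 -1.8 -0.4] turn [ 0.4 -0.  -0. ]
collar [303.6967523 349.614809 ]
tip [320.8283697  440.91944376]
hole [334.78733195 496.8832727 ]
```

View pics/c7.png

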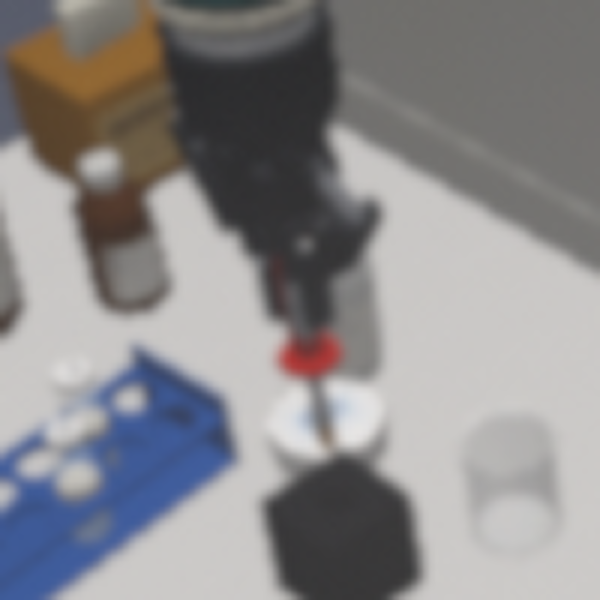

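Brush upright, with the tip (328,443) lined up above the hole (about 342,492, same camera offset as the prediction). I'll lower it in two parts, watching the force.

Emit:
{"api": "step_arm", "payload": {
  "series": [
    [15,-1.2,0,0,0,0,-1],
    [15,0,0,0,0,0,-1],
    [10,0,0,0,0,0,-1],
    [10,0,0,0,0,0,-1],
    [10,0,0,0,0,0,-1],
    [0,0,0,0,0,0,-1],
    [0,0,0,0,0,0,-1]
  ]
}}

```text
t: 15.72
eef_pos: [0.5796, 0.3671, 0.1316]
ee_rot: [-0.199, 1.561, 0.2]
wrist_force: [-0.6, 0.3, -0.3]
grip_width: 0.0138
```

Emit:
{"api": "step_arm", "payload": {
  "series": [
    [12,0,0,0,0,0,-1],
    [12,0,0,0,0,0,-1],
    [8,0,0,0,0,0,-1],
    [6,0,0,0,0,0,-1],
    [0,0,0,0,0,0,-1],
    [0,0,0,0,0,0,-1]
  ]
}}

```text
t: 16.48
eef_pos: [0.5796, 0.3671, 0.0936]
ee_rot: [-0.199, 1.561, 0.2]
wrist_force: [0.0, 0.1, -0.4]
grip_width: 0.0135
```

Emit:
{"api": "step_arm", "payload": {
  "series": [
    [3,0,0,0,0,0,-1],
    [0,0,0,0,0,0,-1],
    [0,0,0,0,0,0,1],
    [0,0,0,0,0,0,1],
    [0,0,0,0,0,0,1],
    [0,0,0,0,0,0,1],
    [0,0,0,0,0,0,1],
    [0,0,0,0,0,0,1],
    [-20,0,0,0,0,0,1],
    [-30,0,0,0,0,0,1],
    [-40,0,0,0,0,0,1],
    [-30,0,0,0,0,0,1],
    [0,0,-40,0,0,0,1],
    [0,0,-50,0,0,0,1],
    [0,0,-40,0,0,0,1],
    [0,0,0,0,0,0,1]
  ]
}}

```text
t: 18.48
eef_pos: [0.4513, 0.3338, 0.2118]
ee_rot: [-0.2, 1.561, 0.201]
wrist_force: [0.1, 0.3, -0.0]
grip_width: 0.0852
```

```bash
python3 - <<'E'
from meas import *
from mv import go
q,e=snap('top');p,d=snap('scene');s=env.read_state();print(s['eef_pos'].round(4),s['grip_width'],s['q'].round(2))
Q=pts('scene',d); red=(p[...,0]>1.8*p[...,1])&(p[...,0]>60)
w=np.zeros(red.shape,bool);w[205:260,222:262]=1
R=Q[red&w];print('red z max',R[:,2].max(), R[R[:,2]>.09].mean(0).round(4),R[(R[:,2]<.072)].mean(0).round(4))
for n in('top','scene'):
    pp=q if n=='top' else p; H,S,V=cv2.split(cv2.cvtColor(pp,cv2.COLOR_RGB2HSV));blue=((H>105)&(H<125)&(S>120)).astype(np.uint8)
    x=blob(n,blue,*((283,215,315,255) if n=='top' else (295,230,340,270)));print('car',rect(n,x,.01),x.sum())
    P=pts(n,e if n=='top' else d); w=np.zeros(x.shape,bool)
    r=(288,220,310,250) if n=='top' else (300,228,335,262); w[r[1]:r[3],r[0]:r[2]]=1
    m=w&(P[...,2]>.045)&(abs(P[...,1]-.19)<.05); print('tops mean',P[m].mean(0).round(4),m.sum())
im=np.hstack([cv2.resize(q[160:260,210:330],(480,400),interpolation=cv2.INTER_CUBIC),cv2.resize(p[200:300,220:300],(320,400),interpolation=cv2.INTER_CUBIC)])
cv2.imwrite('pics/c8.png',im[:,:,::-1])
go(.419,.189,.150,-80.2); go(.419,.189,.150,99.8)
E
```

```text
[0.4541 0.3348 0.2121] 0.08543006501329996 [ 0.59  0.07  1.87 -0.    1.2   0.34]
red z max 0.12911831129722198 [0.5723 0.3687 0.1094] [0.5743 0.3679 0.0668]
car (array([419.3, 188.4]), array([109. ,  58.2]), 9.7) 214
tops mean [0.4217 0.1887 0.0547] 82
car (array([418.3, 190.2]), array([107.4,  56.2]), 9.9) 172
tops mean [0.4169 0.1874 0.0522] 111
shift mm (tool now) [  61.8 -132.3  -70.9] (tool at target) [ 62.1 -59.4 137.7] turn [94.8  0.1 -0.2]
shift mm (tool now) [  61.8 -132.3  -70.9] (tool at target) [  62.1   59.4 -137.7] turn [-85.2   0.2   0.1]
```

View pics/c8.png

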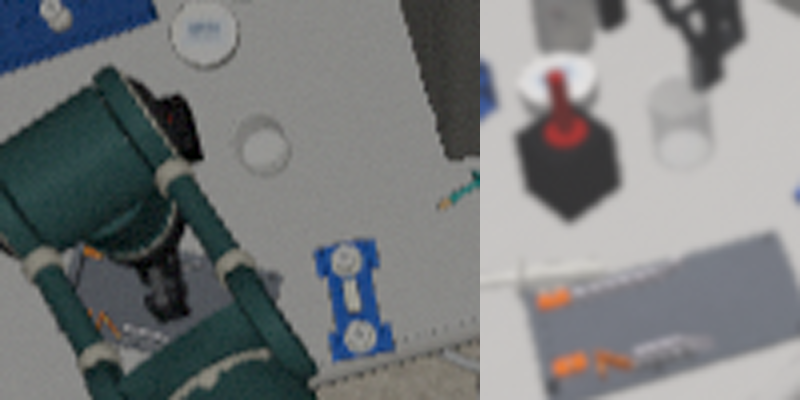

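The brush hangs upright again: handle top at z 0.129, collar at 0.067, where they started. The carrier (c8 at 350,300) is unchanged at (0.419, 0.189), long axis at 9.8°. I'll go above it with the jaws at -80.2°.

Emit:
{"api": "step_arm", "payload": {
  "series": [
    [0,-33,-17.8,0,0,0,1],
    [0,-33,-17.8,0,0,0,1],
    [0,-33,-17.8,0,0,0,1],
    [0,-33,-17.5,0,0,0,1],
    [0,0,0,10.6,0,0,1],
    [0,0,0,10.6,0,0,1],
    [0,0,0,10.6,0,0,1],
    [0,0,0,10.6,0,0,1],
    [0,0,0,10.6,0,0,1],
    [0,0,0,10.6,0,0,1],
    [0,0,0,10.6,0,0,1],
    [0,0,0,10.6,0,0,1],
    [0,0,0,10,0,0,1],
    [30,0,0,0,0,0,1],
    [32,0,0,0,0,0,1],
    [30,0,0,0,0,0,1],
    [0,0,0,0,0,0,1]
  ]
}}

```text
t: 20.7
eef_pos: [0.4174, 0.1881, 0.1166]
ee_rot: [1.08, 1.287, -1.087]
wrist_force: [-0.4, 0.2, 1.0]
grip_width: 0.0856
```

```bash
python3 - <<'E'
from mv import *
p,d=snap('scene');s=env.read_state();print(s['eef_pos'].round(4),s['q'].round(2))
go(.419,.189,.0253,-80.2)
cv2.imwrite('pics/c9.png',cv2.resize(p[190:280,280:370],(500,500),interpolation=cv2.INTER_CUBIC)[:,:,::-1])
E
```

```text
[0.4186 0.1886 0.1182] [ 0.37 -0.04  2.17 -0.    1.02  1.77]
shift mm (tool now) [92.9  0.6 -0.4] (tool at target) [92.9  0.5 -0.3] turn [-0.1  0.   0.1]
```

View pics/c9.png

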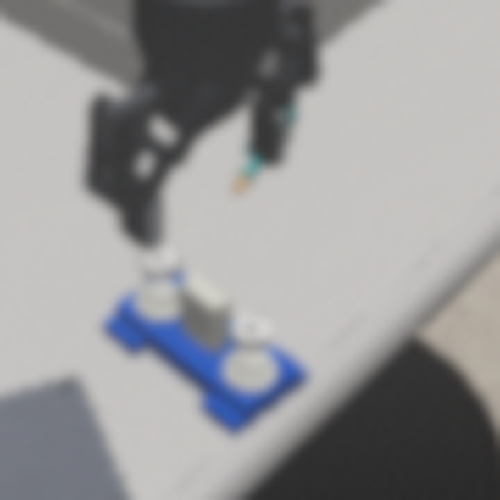

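The jaws straddle the carrier's grip block. I'll descend and close.

Emit:
{"api": "step_arm", "payload": {
  "series": [
    [30,0,0,0,0,0,1],
    [30,0,0,0,0,0,1],
    [20,0,0,0,0,0,1],
    [12,0,0,0,0,0,1],
    [0,0,0,0,0,0,1],
    [0,0,0,0,0,0,-1],
    [0,0,0,0,0,0,-1],
    [0,0,0,0,0,0,-1],
    [0,0,0,0,0,0,-1],
    [0,0,0,0,0,0,-1],
    [0,0,0,0,0,0,-1]
  ]
}}

```text
t: 22.12
eef_pos: [0.4185, 0.1888, 0.0267]
ee_rot: [1.083, 1.284, -1.082]
wrist_force: [-0.9, -1.1, 4.4]
grip_width: 0.0132
```

```bash
python3 - <<'E'
from mv import *
s=env.read_state();print(s['eef_pos'].round(4),s['wrist_force'].round(2),s['grip_width'])
go(.4003,.2875,.060,-14.2)
E
```

```text
[0.4185 0.1888 0.0267] [-0.91 -1.1   4.44] 0.013178464165918209
shift mm (tool now) [ -33.3   -1.2 -100.3] (tool at target) [-33.3  91.2 -41.9] turn [-66.   0.  -0.]
```

Emit:
{"api": "step_arm", "payload": {
  "series": [
    [-15,0,0,0,0,0,-1],
    [-25,0,0,0,0,0,-1],
    [-10,0,0,0,0,0,-1],
    [0,-1,-20,0,0,0,-1],
    [0,0,-30,0,0,0,-1],
    [0,0,-30,0,0,0,-1],
    [0,0,-20,0,0,0,-1],
    [0,0,0,-9.5,0,0,-1],
    [0,0,0,-9.5,0,0,-1],
    [0,0,0,-9.5,0,0,-1],
    [0,0,0,-9.5,0,0,-1],
    [0,0,0,-9.5,0,0,-1],
    [0,0,0,-9.5,0,0,-1],
    [0,0,0,-9,0,0,-1],
    [0,0,0,0,0,0,-1],
    [0,0,0,0,0,0,-1]
  ]
}}

```text
t: 24.12
eef_pos: [0.3999, 0.287, 0.0761]
ee_rot: [0.197, 1.562, -0.197]
wrist_force: [-0.0, 0.7, -2.4]
grip_width: 0.0133
```

```bash
python3 - <<'E'
from meas import *
from mv import go
p,d=snap('scene');s=env.read_state();print(s['eef_pos'].round(4),s['wrist_force'].round(2),s['grip_width'])
go(.4003,.2875,.0327,-14.2)
cv2.imwrite('pics/c10.png',cv2.resize(p[220:310,220:340],(800,600),interpolation=cv2.INTER_CUBIC)[:,:,::-1])
H,S,V=cv2.split(cv2.cvtColor(p,cv2.COLOR_RGB2HSV));blue=((H>105)&(H<125)&(S>120)).astype(np.uint8)
x=blob('scene',blue,235,225,335,300);print(rect('scene',x,s['eef_pos'][2]-.0267+.01),x.sum())
E
```

```text
[0.3999 0.287  0.0761] [ 0.31 -0.23 -1.68] 0.013280119355659464
shift mm (tool now) [43.4  0.6  0.3] (tool at target) [43.4  0.6  0.2] turn [-0.2 -0.   0. ]
(array([392.6, 292.7]), array([107. ,  54.2]), 76.5) 249
```

View pics/c10.png

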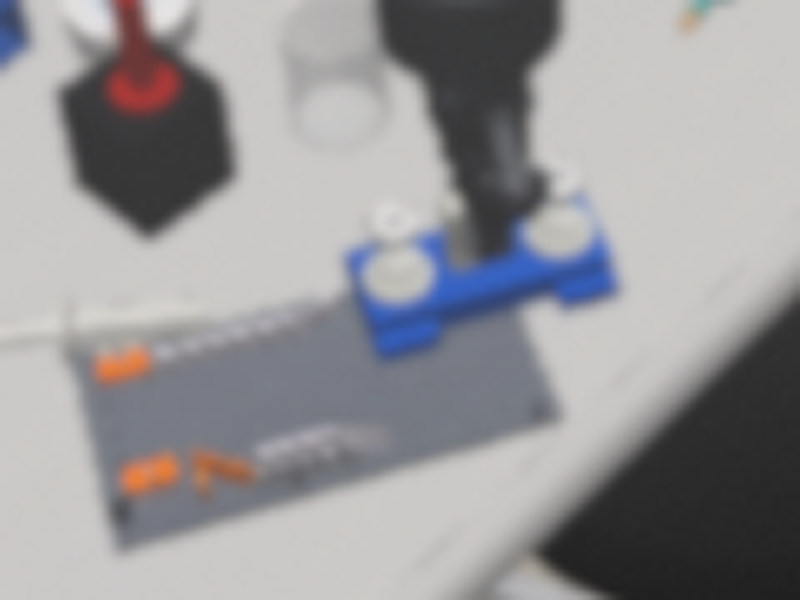

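The carrier hangs level and is aligned with the dock. I'll lower it onto the entry floor.

Emit:
{"api": "step_arm", "payload": {
  "series": [
    [15,0,0,0,0,0,-1],
    [15,0,0,0,0,0,-1],
    [8,0,0,0,0,0,-1],
    [3,0,0,0,0,0,-1],
    [1.5,0,0,0,0,0,-1],
    [0,0,0,0,0,0,-1],
    [0,0,0,0,0,0,-1]
  ]
}}

```text
t: 25.05
eef_pos: [0.4005, 0.2874, 0.0342]
ee_rot: [0.196, 1.561, -0.195]
wrist_force: [0.5, -0.4, -2.4]
grip_width: 0.0134
```

Emit:
{"api": "step_arm", "payload": {
  "series": [
    [1.5,0,0,0,0,0,-1],
    [1,0,0,0,0,0,-1],
    [0,0,0,0,0,0,-1],
    [0,0,0,0,0,0,-1]
  ]
}}

```text
t: 25.55
eef_pos: [0.4003, 0.2872, 0.0318]
ee_rot: [0.195, 1.562, -0.195]
wrist_force: [-1.5, -2.3, 5.3]
grip_width: 0.013
```

Floor contact at 5 N, at the expected height. I'll slide in 60 mm, to just before the catch, and check the side force.

Emit:
{"api": "step_arm", "payload": {
  "series": [
    [-0.4,5,0,0,0,0,-1],
    [0,10,0,0,0,0,-1],
    [0,10,0,0,0,0,-1],
    [0,10,0,0,0,0,-1],
    [0,10,0,0,0,0,-1],
    [0,10,0,0,0,0,-1],
    [0,5,0,0,0,0,-1],
    [0,0,0,0,0,0,-1],
    [0,0,0,0,0,0,-1]
  ]
}}

```text
t: 26.68
eef_pos: [0.4157, 0.346, 0.0319]
ee_rot: [0.196, 1.56, -0.194]
wrist_force: [2.7, -0.2, 0.4]
grip_width: 0.0132
```

```bash
python3 - <<'E'
from mv import *
s=env.read_state();f=s['wrist_force'];B=down(-14.2);print('tool F',(B.T@f).round(2),s['torque'].round(2))
a=np.radians(75.8);ux=np.array([np.cos(a),np.sin(a)]);uy=np.array([-ux[1],ux[0]]);r=s['eef_pos'][:2]-[.4204,.367];print(r@ux,r@uy)
go(.42899,.40093,.0317,-14.2)
p,d=snap('scene')
cv2.imwrite('pics/c11.png',cv2.resize(p[230:310,220:320],(750,600),interpolation=cv2.INTER_CUBIC)[:,:,::-1])
E
```

```text
tool F [-0.44  0.43  2.72] [-0.08 -0.42 -0.01]
-0.02146001866497911 -0.0005961409687802128
shift mm (tool now) [ 0.3 56.5 -0.6] (tool at target) [ 0.2 56.5 -0.6] turn [-0.   0.1 -0.1]
```

The viewer limit is reached, so I continue on numbers. The side force is 2.7 N, so I shift 0.6 mm toward tool +z and push on in stages.

Emit:
{"api": "step_arm", "payload": {
  "series": [
    [0,5,0.6,0,0,0,-1],
    [0,5,0,0,0,0,-1],
    [0,5,0,0,0,0,-1],
    [0,5,0,0,0,0,-1],
    [0,5,0,0,0,0,-1]
  ]
}}

```text
t: 27.35
eef_pos: [0.4203, 0.3638, 0.0322]
ee_rot: [0.185, 1.565, -0.203]
wrist_force: [-1.9, -24.3, 21.3]
grip_width: 0.0131
```

Emit:
{"api": "step_arm", "payload": {
  "series": [
    [0,5,0,0,0,0,-1],
    [0,5,0,0,0,0,-1],
    [0,5,0,0,0,0,-1],
    [0,5,0,0,0,0,-1],
    [0,4,0,0,0,0,-1]
  ]
}}

```text
t: 27.98
eef_pos: [0.4278, 0.3907, 0.0319]
ee_rot: [0.192, 1.562, -0.198]
wrist_force: [3.3, -9.0, 6.9]
grip_width: 0.0133
```

Emit:
{"api": "step_arm", "payload": {
  "series": [
    [0,3,0,0,0,0,-1],
    [0,3,0,0,0,0,-1],
    [0,2,0,0,0,0,-1],
    [0,0,0,0,0,0,-1]
  ]
}}

```text
t: 28.48
eef_pos: [0.4289, 0.3967, 0.0319]
ee_rot: [0.189, 1.564, -0.2]
wrist_force: [0.7, -14.9, 11.6]
grip_width: 0.0136
```

```bash
python3 - <<'E'
from mv import *
s=env.read_state();f=s['wrist_force'];B=down(-14.2);print('tool F',(B.T@f).round(2),s['torque'].round(2))
go(.42899,.40093,.0317,-14.2)
E
```

```text
tool F [-11.65 -14.21   4.36] [-1.97 -0.14 -0.12]
shift mm (tool now) [ 0.2  4.1 -1. ] (tool at target) [ 0.2  4.1 -1. ] turn [-0.  -0.   0.4]
```

Emit:
{"api": "step_arm", "payload": {
  "series": [
    [-0.5,1.5,0.4,0,0,0,-1],
    [0,1.5,0,0,0,0,-1],
    [0,0,0,0,0,0,-1],
    [0,0,0,0,0,0,-1]
  ]
}}

```text
t: 28.98
eef_pos: [0.4289, 0.3968, 0.0321]
ee_rot: [0.185, 1.566, -0.204]
wrist_force: [-1.4, -22.7, 17.3]
grip_width: 0.0132
```

Emit:
{"api": "step_arm", "payload": {
  "series": [
    [0,1.5,0,0,0,0,-1],
    [0,1,0,0,0,0,-1],
    [0,0,0,0,0,0,-1],
    [0,0,0,0,0,0,-1]
  ]
}}

```text
t: 29.48
eef_pos: [0.4289, 0.3968, 0.0323]
ee_rot: [0.181, 1.567, -0.207]
wrist_force: [-3.3, -30.6, 23.5]
grip_width: 0.013
```

```bash
python3 - <<'E'
from meas import *
from mv import go,down
s=env.read_state();f=s['wrist_force'];B=down(-14.2);print('tool F',(B.T@f).round(2),s['torque'].round(2))
go(.42899,.40093,.0317,-14.2)
p,d=snap('scene');H,S,V=cv2.split(cv2.cvtColor(p,cv2.COLOR_RGB2HSV))
ora=((H>=6)&(H<20)&(S>150)&(V>90)).astype(np.uint8);k,l,st,c=cv2.connectedComponentsWithStats(blob('scene',ora,225,255,308,305,big=False))
for i in range(1,k): print('orange',st[i],c[i].round(1),onplane('scene',*c[i],.019).round(4))
blue=((H>105)&(H<125)&(S>120)).astype(np.uint8);x=blob('scene',blue,225,225,300,305);print(rect('scene',x,.015),x.sum())
E
```

```text
tool F [-23.48 -30.47   4.26] [-4.25  0.25 -0.17]
shift mm (tool now) [ 0.5  4.  -0.9] (tool at target) [ 0.6  4.  -0.9] turn [ 0.  -0.2  1. ]
orange [235 275   1   1   1] [235. 275.] [0.4727 0.4422 0.019 ]
orange [243 289   3   3   6] [243.8 290.3] [0.4084 0.4446 0.019 ]
orange [250 289   2   1   2] [250.5 289. ] [0.4018 0.427  0.019 ]
orange [239 291   3   2   6] [240.  291.5] [0.4109 0.4553 0.019 ]
(array([421.2, 387.9]), array([87. , 44.5]), 66.7) 191
```

Position holds at y 0.3968 while the force climbs from 15 to 30 N, which is a hard stop. The catch's orange pixels are back exactly at their rest place (250.5, 289). I'll relax the push in steps.

Emit:
{"api": "step_arm", "payload": {
  "series": [
    [0,-3,0,0,0,0,-1],
    [0,-3,0,0,0,0,-1],
    [0,-1.5,0,0,0,0,-1],
    [0,0,0,0,0,0,-1],
    [0,0,0,0,0,0,-1]
  ]
}}

```text
t: 30.15
eef_pos: [0.4289, 0.3967, 0.0319]
ee_rot: [0.193, 1.563, -0.198]
wrist_force: [1.0, -6.8, 4.3]
grip_width: 0.0133
```

```bash
python3 - <<'E'
from mv import *
s=env.read_state();f=s['wrist_force'];B=down(-14.2);print(s['eef_pos'].round(4),'tool F',(B.T@f).round(2),s['torque'].round(2))
E
```

```text
[0.4289 0.3967 0.0319] tool F [-4.29 -6.39  2.63] [-0.98 -0.21 -0.14]
```

Next, a pull-back of a few mm to test whether the catch really holds.

Emit:
{"api": "step_arm", "payload": {
  "series": [
    [0,-2,0,0,0,0,-1],
    [0,-2,0,0,0,0,-1],
    [0,-2,0,0,0,0,-1],
    [0,0,0,0,0,0,-1],
    [0,0,0,0,0,0,-1]
  ]
}}

```text
t: 30.78
eef_pos: [0.4281, 0.3944, 0.0321]
ee_rot: [0.198, 1.561, -0.193]
wrist_force: [2.7, 6.2, -4.6]
grip_width: 0.0133
```

```bash
python3 - <<'E'
from mv import *
s=env.read_state();f=s['wrist_force'];B=down(-14.2);print(s['eef_pos'].round(4),'tool F',(B.T@f).round(2),s['torque'].round(2))
E
```

```text
[0.4281 0.3944 0.0321] tool F [4.64 6.63 1.07] [ 0.96 -0.35 -0.12]
```

It moved 2.3 mm, then held against 6.6 N, which matches the stated 2 mm of play: the catch is latched. I'll push back lightly to the stop, release and retreat.

Emit:
{"api": "step_arm", "payload": {
  "series": [
    [0,3,0,0,0,0,-1],
    [0,2,0,0,0,0,-1],
    [0,0,0,0,0,0,-1],
    [0,0,0,0,0,0,-1]
  ]
}}

```text
t: 31.28
eef_pos: [0.4287, 0.3967, 0.0319]
ee_rot: [0.194, 1.563, -0.196]
wrist_force: [-0.3, -2.9, -0.2]
grip_width: 0.0129
```

Emit:
{"api": "step_arm", "payload": {
  "series": [
    [0,0,0,0,0,0,1],
    [0,0,0,0,0,0,1],
    [0,0,0,0,0,0,1],
    [0,0,0,0,0,0,1],
    [0,0,0,0,0,0,1],
    [0,0,0,0,0,0,1],
    [-10,0,0,0,0,0,1],
    [-20,0,0,0,0,0,1],
    [-30,0,0,0,0,0,1],
    [-40,0,0,0,0,0,1],
    [-40,0,0,0,0,0,1],
    [-40,0,0,0,0,0,1],
    [0,-50,0,0,0,0,1],
    [0,-60,0,0,0,0,1],
    [0,-60,0,0,0,0,1],
    [0,-60,0,0,0,0,1],
    [0,-60,0,0,0,0,1],
    [0,-40,0,0,0,0,1],
    [0,0,0,0,0,0,1]
  ]
}}

```text
t: 33.65
eef_pos: [0.3477, 0.0756, 0.2137]
ee_rot: [0.199, 1.559, -0.198]
wrist_force: [0.4, 0.2, 0.8]
grip_width: 0.0851
```

```bash
python3 - <<'E'
from meas import *
s=env.read_state();print(s['eef_pos'].round(3),s['t'],s['wrist_force'].round(2))
a=np.radians(75.8);ux=np.array([np.cos(a),np.sin(a)]);uy=np.array([-ux[1],ux[0]])
for n in('top','scene'):
    p,d=snap(n);P=pts(n,d);H,S,V=cv2.split(cv2.cvtColor(p,cv2.COLOR_RGB2HSV))
    blue=((H>105)&(H<125)&(S>120)).astype(np.uint8)
    r=(215,205,290,262) if n=='top' else (225,240,308,305)
    x=blob(n,blue,*r);R=rect(n,x,.015);print(n,'car',R,x.sum()); q=(np.array(R[0])/1e3-[.4204,.367]);print('dock frame',q@ux,q@uy)
    ora=((H>=6)&(H<20)&(S>150)&(V>90)).astype(np.uint8);k,l,st,c=cv2.connectedComponentsWithStats(blob(n,ora,*r,big=False))
    for i in range(1,k): print('orange',c[i].round(1),st[i,4])
    red=(p[...,0]>1.8*p[...,1])&(p[...,0]>60);w=np.zeros(red.shape,bool);b=(238,178,265,205) if n=='top' else (222,205,262,260);w[b[1]:b[3],b[0]:b[2]]=1
    Q=P[red&w];print('red',len(Q),Q[:,2].max().round(3),Q[Q[:,2]>.09].mean(0).round(3))
p0=cv2.imread('pics/top0.png')[:,:,::-1];print('beaker diff',np.abs(p0[185:207,265:288].astype(int)-load('top')[0][185:207,265:288]).mean())
E
```

```text
[0.348 0.076 0.214] 33.65 [0.4  0.23 0.77]
top car (array([427.3, 400.7]), array([111.5,  59.3]), 75.7) 209
dock frame 0.03436292925402993 0.0015776859898391793
orange [233.5 222.2] 12
orange [229.2 237.8] 13
orange [235.  238.5] 2
orange [234.  241.5] 2
orange [237. 240.] 1
orange [238. 242.] 1
red 61 1.613 [0.564 0.354 0.185]
scene car (array([416.7, 388.4]), array([85.9, 43.5]), 59.5) 179
dock frame 0.01983849316000438 0.008836525852418368
orange [235. 275.] 1
orange [243.8 290.2] 6
orange [251. 289.] 1
orange [240.  291.5] 6
red 82 0.875 [0.516 0.387 0.165]
beaker diff 4.72463768115942
```

```bash
python3 - <<'E'
from h import *
p,d=load('scene');P=pts('scene',d);red=(p[...,0]>1.8*p[...,1])&(p[...,0]>60)&(d>0);w=np.zeros(red.shape,bool);w[205:260,222:262]=1
Q=P[red&w];print(Q[:,2].max().round(3),Q[Q[:,2]>.09].mean(0).round(3),Q[Q[:,2]<.072].mean(0).round(3))
p0=cv2.imread('pics/scene0.png')[:,:,::-1].astype(int);D=np.abs(p0-p)
print('beaker diff',D[212:245,260:282].mean(),'table ref',D[245:255,280:290].mean())
print(env.finish_job())
E
```

```text
0.129 [0.572 0.368 0.111] [0.574 0.368 0.067]
beaker diff 3.5325987144168964 table ref 3.6433333333333335
the job is handed in; nothing more can be done
None
```

The job is finished and handed in at about 34 s of the 58 s allowed. The hand-in gives no verdict, so what follows rests on my own checks.

**What I did**
- **Dip:** I lifted the red brush from its stand and lowered its tip to about 38 mm below the rim of the near beaker.
- **Catch press:** I held the tip against the catch nose at about 3.5 N for several tenths of a second.
- **Brush return:** I hung the brush back upright in its stand and let go.
- **Carrier:** I set the carrier on the dock entry, slid it in under the keepers to a hard stop, and released it.

**Last checks**
- **Carrier position:** the top view puts it at dock x 34.4 mm and y 1.6 mm (home is 35 and 0), turned about 0.1° from the dock.
- **Catch:** in a pull-back test the carrier moved 2.3 mm and then held at 6.6 N. The catch's orange pixels are within about half a pixel of their rest position.
- **Brush:** the handle top is at z 0.129 and the collar at 0.067, the same as at the start.
- **Beaker:** the picture there differs from the first one no more than bare table does, so it has not visibly moved. I did not measure the timer, tape roll, tin or marker at the end.

**Disagreements and oddities**
- **Scene camera:** its blue outline gave the carrier at dock x 19.8 mm, y 8.8 mm. The outline measured 86 x 44 mm, short of the real 110 x 60, so it was partly hidden and I discounted it.
- **Pushing force:** getting the carrier past the catch took about 24 N, more than the 12 N stated.
- **Unexplained changes:** early in the run a white pen-like stick appeared beside the dock, and the teal brush ended up leaning or lying. I did not go near either, and no force showed a touch.

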